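# Put the spent battery pack in the collecting canister and screw it shut again

## Robot

A 6-joint arm with a two-finger parallel gripper is mounted at the origin on the work surface. World frame = base frame: x ahead of the robot, y to its left, z up, the work surface at z = 0. Lengths are in m, angles in degrees, forces in N, time in s.
With the tool pointing down it reaches from about 0.35 to 0.875 m from the base axis. Payload 4.2 kg.
Tool frame: the origin (TCP) lies at the very end of the fingers, on their centre line; the grasp point (between the pads) lies 19 mm behind it; z points along the fingers, y is the line along which they close (so a half turn about z gives the same grasp; the last joint's range is limited). The gripper opens to 85 mm and grips with 20 to 120 N. Pads are 22 mm wide; open, the fingers measure 114 mm over their backs; the gripper's body (76 mm by 85 mm) begins 54 mm behind the grasp point. The pads swing forward as they close: fully open they stand 13 mm farther back than shut.
Start: joints at [-61.902, 22.042, 0.453, 0, -68.411, -14.817], TCP at [0.144, -0.608, 0.231] pointing down, gripper open.
Joint ranges: [-179.83, 179.83], [-69.29, 118.12], [-61.27, 80.66], [-181.25, 117.63], [-171.15, -9.14], [-177.46, 177.46]. Speed limits (degrees/s): [159.86, 159.86, 180, 180, 180, 180].

## Interface

Orientations are given as [roll, pitch, yaw] about the fixed x, y, z axes, in that order (R = Rz(yaw) Ry(pitch) Rx(roll)).
In Python, from rig import bot gives the robot as it stands. Calls block until the motion is done:
- bot.movep(position, orientation): joint-space move of the TCP to a pose.
- bot.line_to(position, frame=None, v=0.15, f_stop=None): straight line of the TCP; frame=None keeps the orientation; v is the mean speed in m/s. With f_stop (N) it stops when the force on the tool has changed by that much, and returns True; else False.
- bot.goto_joints(angles): joint-space move.
- bot.command_gripper(opening, squeeze=None): finger opening in m; squeeze is the grip in N (None keeps the last); returns when the fingers have stopped.
- bot.dwell(seconds).
- bot.ik(position, orientation): joint angles nearest the present ones, or None.
- bot.get_image(name): name is "scene" or "top" or "wrist"; returns the picture (400x640x3 uint8, red, green, blue); there is no depth.
- bot.calibration(name): a dict with "camera_matrix" (3x3 intrinsics, pixels), "rvec" (rotation vector, rad) and "tvec" (3), from world to camera coordinates, as OpenCV has them; the wrist camera has in their place "T_tool_cam" (4x4, takes a point from camera to tool coordinates, whose origin is the TCP and whose axes are the flange's). Camera axes: x right, y down, z forward; pixel columns grow to the right and rows downward; lengths in m; the calibration is good to about 2 mm. The wrist camera is an equidistant fisheye: a pixel r from the principal point sees the ray r / f radians off the axis. A picture is of the moment at which its call begins: read the wrist's pose just before it. calibration takes no time and is no camera call.
A pose or a line that the arm cannot do raises bot.IKError and nothing moves.
- bot.hand_in(): hands the job in; it is judged then, once.
Readings, each from a call of its own:
- bot.current_time_s(): time.
- bot.current_joints(): joint angles.
- bot.current_qd(): joint speeds.
- bot.current_effort(): joint torques, N m.
- bot.current_eef_pos(): TCP position.
- bot.current_tcp_rot(): TCP orientation.
- bot.current_wrist_force(): force on the tool from outside, world axes, zero at the start.
- bot.current_torque(): the same for the moment, N m.
- bot.current_gripper_width(): finger opening in m.
- bot.current_grasp_force(): force on a finger pad.
Only numpy, scipy, OpenCV 4.12 (cv2) and the standard library are available. Lean on these libraries where they do the work, as an engineer would, in place of code of your own. Each camera call takes 0.05 s, during which the arm holds its last target. There are 200 camera calls.

## Task

Unscrew the cap of the low wide canister, swing its hinged lid aside, put the spent battery pack in, then swing the lid back over the mouth and screw the cap clockwise fully home. Leave the tall canister closed as it is, and do not shove or knock over the other things on the desk.

Things in the scene. Friction and masses are not known exactly. Their poses are not given: they have to be found in the camera images.
- battery: the spent battery pack: a black block 62 x 34 x 22 mm (its x, y, z) with a grey band and two small brass contacts on its +x end, lying flat on the desk, 0.11 kg. Origin: centre of its underside; x along its length.
- tub: low wide collecting canister, grey plastic, fixed: 95 mm high to the rim, body 124 mm across, neck 99 mm across outside, 92 mm inside (top 13 mm), inner floor 5 mm up, base plate x -75 to +99 mm, 112 mm wide, 6 mm thick. Origin: centre of its underside; the vertical hinge pin (24 mm across at its top, 117 mm high) stands at +85 mm on its x axis.
- tub_mouth (a point): centre of the low canister's mouth, at rim height (95 mm above the desk).
- tub_pivot (a point): the axis of the low canister's lid hinge (vertical pin), at the height of the middle of the lid collar (109 mm above the desk).
- tub_swing (a joint): swing of the low canister's lid about its pin, rad: 0 = exactly over the mouth (stop), grows clockwise seen from above, to 2.5. In the canister's axes the lid centre is at 85 mm x (1 - cos q, sin q). Stays where left; about 6 N moves it. The lid: a flat steel collar 128 mm across, 105 to 113 mm above the desk, that carries the cap but does not turn with it.
- tub_cap (a joint): turn of the screw cap in its collar, rad: 0 = fully unscrewed (raised), grows clockwise seen from above, 3.6 = fully home (stop). Sinks 4 mm per rad; about 2 N at 40 mm from the axis turns it. It must be less than 1 rad from unscrewed to pass over the rim; screwed down, it cannot swing. Starts over the mouth, screwed on (2.5 to 3.6).
- tub_bar (a point): centre of the upright grip bar on the low canister's cap: 102 mm long (point's x), 14 mm thick (its y), 28 mm high, on the cap's axis; the point is at mid height, 144 mm above the desk when unscrewed, 129.6 mm when home. The black cap under it is 114 mm across, its top 14 mm and its lower edge 43 mm below the point.
- tall: the tall narrow canister, same make and materials, fixed, closed, to be left alone: 88 mm across, 150 mm to its rim, about 200 mm high with its cap and bar; hinge pin at 63 mm along its +x. Origin: centre of its underside.
- tall_swing (a joint): swing of the tall canister's lid, rad (0 = over its mouth, where it is).
- tall_cap (a joint): turn of the tall canister's cap, rad (3.6 = screwed home, about where it is).
- adapter: black mains adapter, 46 x 66 x 30 mm, lying beyond the battery's +x end. Origin: centre of its underside.
- tape: roll of tape lying flat, 60 mm across, 22 mm high, beyond the battery's -x end. Origin: centre of its underside.
- cleaner: white bottle of screen cleaner, upright, 60 mm across, 170 mm high. Origin: centre of its underside.
- mug: white mug, 80 mm across, 90 mm high, handle at its +y. Origin: centre of its underside.
- mouse: black computer mouse, 105 x 60 x 30 mm. Origin: centre of its underside.
- stapler: stapler, 150 x 36 x 52 mm. Origin: centre of its underside.
Not all that is in view belongs to the job. Leave any pink look-alike of the battery alone.

How it is judged (in metres and radians):
On the way, in this order (a step that is already met when the one before it is completed fails the run):
1. the low canister's lid is swung aside (value of joint tub_swing above 0.8 rad), for 0.1 s.
2. the battery pack lies inside the low canister (horizontal distance between battery and tub_mouth below 0.05 m and z of battery in the frame of tub below 0.06 m), for 0.2 s.
3. the lid is swung back over the mouth (value of joint tub_swing below 0.09 rad), for 0.2 s.
4. the cap is screwed home (value of joint tub_swing below 0.09 rad and value of joint tub_cap above 3.35 rad), for 0.2 s.
At the end, for the whole second after the job is handed in: The battery pack rests inside the low canister (within 50 mm of its axis, its underside less than 60 mm above the desk), the lid is over the mouth (within 0.09 rad), the cap is screwed home (at least 3.35 of 3.6 rad), and the tall canister is still shut (all of step 2 and all of step 4 and value of joint tall_swing below 0.15 rad and value of joint tall_cap above 3.2 rad and linear speed of battery below 0.05 m/s); the robot touches nothing.
It fails at once if a bystander is shoved more than 30 mm (distance of any of adapter, tape, cleaner, mug, mouse, stapler from where it was at the start of the episode above 0.03 m).
It fails at once if a bystander is tipped over (angle between any of adapter, tape, cleaner, mug, mouse, stapler's own z axis and vertical above 0.5 rad).
It fails at once if the tall canister's lid or cap is worked (value of joint tall_swing above 0.15 rad or value of joint tall_cap below 3.2 rad).
It also fails if it takes over 72 s, if anything falls off the work surface, if the arm or the gripper's body presses on something with over 40 N, if the wrist force passes 120 N, or if a joint passes its speed limit or range.

## Working session

There is one attempt and no reset: what is moved stays moved. The work goes in short steps, each a Python script; the robot and the scene stay as the last script left them, time stands still between calls to the robot, and variables do not carry over. Pictures are saved under pics/ and viewed, at most 10 in all, crops included, and the job is handed in when it is done.

```bash
ls; mkdir -p pics; python3 - <<'E'
from rig import bot
import cv2,numpy as np
for n in ["scene","top","wrist"]:
    im=bot.get_image(n); cv2.imwrite(f"pics/{n}0.png",im[:,:,::-1])
    c=bot.calibration(n); print(n,{k:np.round(v,4).tolist() for k,v in c.items()})
a=cv2.imread("pics/scene0.png");b=cv2.imread("pics/top0.png")
print(bot.current_tcp_rot(),bot.current_time_s())
E
```

```text
pics
scene {'camera_matrix': [[489.4147, 0.0, 313.6997], [0.0, 489.4147, 192.8714], [0.0, 0.0, 1.0]], 'rvec': [2.4171, 0.8004, -0.2347], 'tvec': [-0.4456, -0.2085, 1.5528]}
top {'camera_matrix': [[447.9721, 0.0, 322.4911], [0.0, 447.9721, 194.73], [0.0, 0.0, 1.0]], 'rvec': [2.1575, -2.1735, 0.1606], 'tvec': [-0.0232, 0.5937, 1.3471]}
wrist {'camera_matrix': [[309.7069, 0.0, 318.1527], [0.0, 309.7069, 195.3228], [0.0, 0.0, 1.0]], 'T_tool_cam': [[0.0001, -0.9624, -0.2718, 0.0691], [1.0, 0.0002, -0.0003, -0.0004], [0.0003, -0.2718, 0.9624, -0.1433], [0.0, 0.0, 0.0, 1.0]]}
[ 1.79902765e+02 -8.15762667e-03 -1.66724555e+02] 0.15
```

View pics/scene0.png

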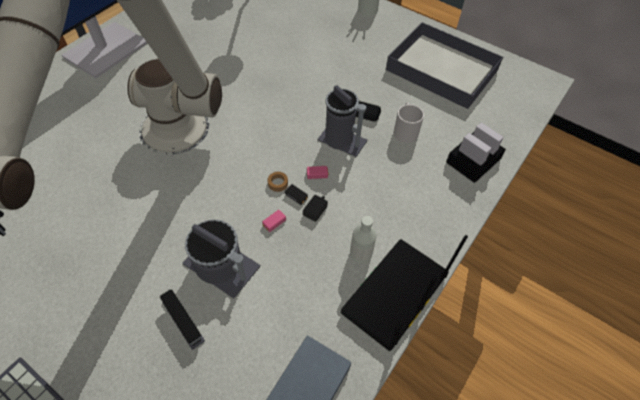

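View pics/top0.png

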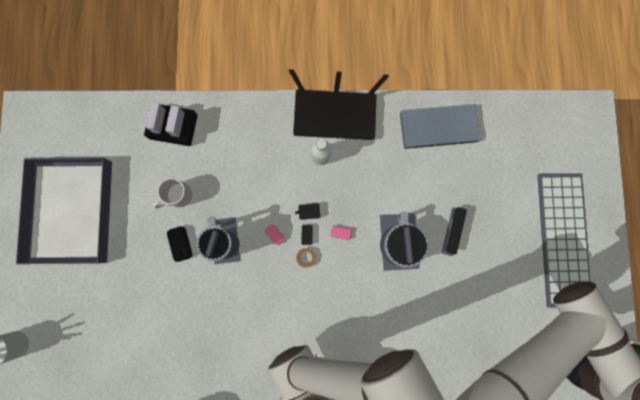

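The low wide canister is at scene (212,245) / top (404,245), with the tall one at top (214,243). The battery candidates in the top view are a black block at (307,234), pink blocks at (275,234) and (341,233), the black adapter at (309,211), and the mouse at (179,243). The black block at (307,234) fits, since it lies between the tape and the adapter. I'll confirm it in an enlarged crop.

```bash
python3 - <<'E'
import cv2,numpy as np
a=cv2.imread("pics/scene0.png");b=cv2.imread("pics/top0.png")
def crop(i,x,y,w,h,s):
    return cv2.resize(i[y:y+h,x:x+w],None,fx=s,fy=s,interpolation=cv2.INTER_CUBIC)
# tub panels: 400x300 each, x4 (100x75); battery panels x8 (50x37)
A=crop(a,170,215,100,75,4);B=crop(b,364,207,100,75,4)
C=crop(a,265,170,80,60,5);D=crop(b,280,195,80,60,5)
cv2.imwrite("pics/c1.png",np.vstack([np.hstack([A,B]),np.hstack([C,D])]))
E
```

```text
(no output)
```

View pics/c1.png

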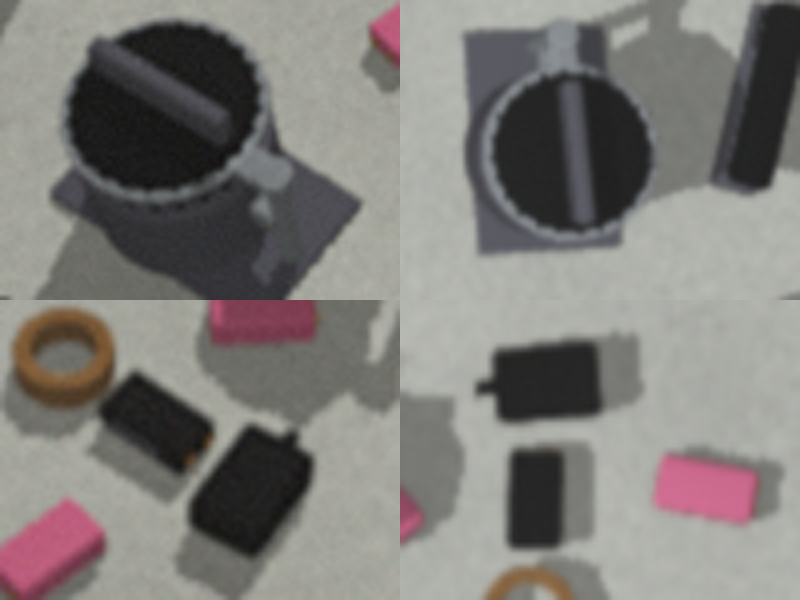

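The battery is confirmed: a black block with brass contacts at the end facing the adapter (+x) in the scene crop at (205,440). The tub bar ends are at panel (100,47)/(226,118) in the scene crop and (570,85)/(582,222) in the top crop. Next I'll triangulate.

```bash
cat > h.py <<'E'
import numpy as np,cv2
from scipy.spatial.transform import Rotation as R
from scipy.optimize import least_squares
from rig import bot
def ray(n,px,T=None):
    c=bot.calibration(n);K=np.array(c["camera_matrix"])
    d=np.array([(px[0]-K[0,2])/K[0,0],(px[1]-K[1,2])/K[1,1],1.])
    if n=="wrist":
        r=np.hypot(d[0],d[1]); d=np.array([d[0]/r*np.sin(r),d[1]/r*np.sin(r),np.cos(r)])
        M=T@np.array(c["T_tool_cam"]); o=M[:3,3]; d=M[:3,:3]@d
    else:
        Rm=R.from_rotvec(np.ravel(c["rvec"])).as_matrix(); o=-Rm.T@np.ravel(c["tvec"]); d=Rm.T@d
    return o,d/np.linalg.norm(d)
def pose():
    T=np.eye(4);T[:3,:3]=R.from_euler('xyz',bot.current_tcp_rot(),degrees=True).as_matrix();T[:3,3]=bot.current_eef_pos();return T
def tri(rays):
    A=0;b=0
    for o,d in rays:
        P=np.eye(3)-np.outer(d,d);A=A+P;b=b+P@o
    p=np.linalg.solve(A,b)
    return p,max(np.linalg.norm((np.eye(3)-np.outer(d,d))@(p-o)) for o,d in rays)
def atz(ry,z):
    o,d=ry; return o+d*(z-o[2])/d[2]
def proj_wrist(p,T):
    c=bot.calibration("wrist");K=np.array(c["camera_matrix"]);M=np.linalg.inv(T@np.array(c["T_tool_cam"]))
    q=M[:3,:3]@p+M[:3,3];th=np.arctan2(np.hypot(q[0],q[1]),q[2]);a=np.arctan2(q[1],q[0])
    return K[0,2]+K[0,0]*th*np.cos(a),K[1,2]+K[0,0]*th*np.sin(a)
E
cat > m.py <<'E'
from h import *
def u(p,x0,y0,s,ox,oy): return (x0+(p[0]-ox+.5)/s-.5,y0+(p[1]-oy+.5)/s-.5)
S=lambda p:ray("scene",u(p,170,215,4,0,0)); Tp=lambda p:ray("top",u(p,364,207,4,400,0))
SB=lambda p:ray("scene",u(p,265,170,5,0,300)); TB=lambda p:ray("top",u(p,280,195,5,400,300))
for nm,a,b in [("bar far",(226,118),(570,85)),("bar near",(100,47),(582,222)),("pin",(270,165),(563,32))]:
    p,e=tri([S(a),Tp(b)]);print(nm,p.round(4),e.round(4))
for nm,a,b in [("b++",(213,430),(512,450)),("b-+",(137,372),(510,548)),("b--",(103,407),(562,547)),("b+-",(187,460),(562,448))]:
    p,e=tri([SB(a),TB(b)]);print(nm,p.round(4),e.round(4),atz(TB(b),.022).round(4))
print("plate corners",[atz(Tp(q),.006).round(4)[:2] for q in [(464,32),(605,26),(622,245),(479,254)]])
print("collar",atz(Tp((570,153)),.109).round(4))
print("cleaner top, tape",atz(ray("top",(320,145)),.17).round(3),atz(ray("top",(306,257)),.022).round(3))
E
python3 m.py
```

```text
bar far [ 0.4852 -0.2615  0.1397] 0.0017
bar near [ 0.3882 -0.2684  0.1335] 0.0014
pin [ 0.5222 -0.2627  0.1251] 0.001
b++ [0.5033 0.0367 0.0128] 0.0001 [0.5026 0.0364 0.022 ]
b-+ [0.444  0.0394 0.0166] 0.0022 [0.4422 0.0378 0.022 ]
b-- [0.4443 0.0073 0.0183] 0.0023 [0.4426 0.0057 0.022 ]
b+- [0.5053 0.0067 0.0192] 0.0019 [0.5036 0.0054 0.022 ]
plate corners [array([ 0.5332, -0.208 ]), array([ 0.5372, -0.3199]), array([ 0.3662, -0.3272]), array([ 0.3604, -0.2154])]
collar [ 0.4363 -0.2675  0.109 ]
cleaner top, tape [ 0.719 -0.019  0.17 ] [0.403 0.024 0.022]
```

```bash
cat > w1.py <<'E'
from h import *
import pickle
Ts=[]
for i,p in enumerate([[.437,-.267,.25],[.437,-.217,.25]]):
    bot.movep(p,[180,0,-176]); bot.dwell(.2)
    T=pose();im=bot.get_image("wrist");Ts.append(T)
    cv2.imwrite(f"pics/w{i}.png",im[:,:,::-1])
    print(T[:3,3].round(4),bot.current_tcp_rot(),np.round(bot.current_joints(),1),bot.current_time_s(),[np.round(proj_wrist(np.array(q),T)) for q in [(.437,-.267,.144),(.522,-.263,.117)]])
pickle.dump(Ts,open("T.pkl","wb"))
a,b=[cv2.imread(f"pics/w{i}.png") for i in (0,1)]
cv2.imwrite("pics/w01.png",np.vstack([a[:,:],b])[:, :][0:800])
cv2.imwrite("pics/w01s.png",np.hstack([a[0:400,120:520],b[0:400,120:520]]))
E
python3 w1.py
```

```text
[ 0.4367 -0.2676  0.2499] [ 1.79996439e+02 -1.29877232e-02 -1.76065851e+02] [-13.3  10.2 -13.4   0.  -66.4 -72.8] 2.05 [array([320., 194.]), array([317., 268.])]
[ 0.4371 -0.2176  0.2499] [-1.79996449e+02 -1.19946945e-02 -1.76062566e+02] [ -7.4   7.8 -16.4   0.  -65.8 -78.7] 2.6167 [array([260., 190.]), array([268., 264.])]
```

View pics/w01s.png

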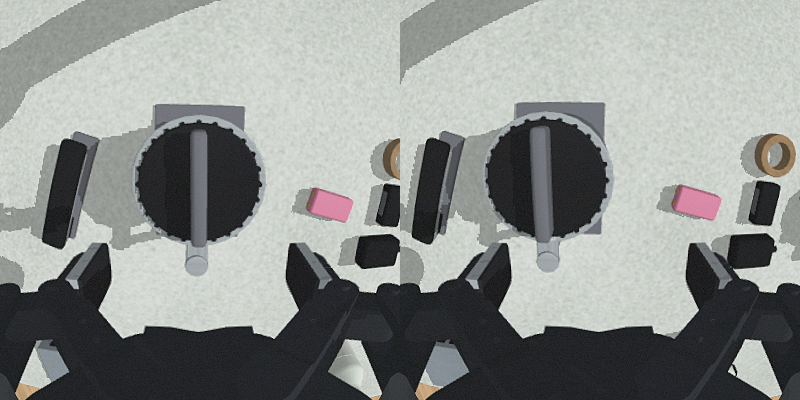

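The bar runs from (318,130) to (318,246) in wrist view 0 and (261,126) to (266,241) in view 1. The pin top is at (316,266) and (268,261), and the collar centre is at (320,180) and (269,176).

```bash
python3 - <<'E'
from h import *
import pickle
T=pickle.load(open("T.pkl","rb"))
for n,a,b in [("near",(318,130),(261,126)),("far",(318.5,246),(266.5,241)),("pin",(316,266),(268,261.5)),("collar",(320,180),(269,176))]:
    r=[ray("wrist",a,T[0]),ray("wrist",b,T[1])];p,e=tri(r);print(n,p.round(4),e.round(4))
    z={"near":.146,"far":.146,"pin":.117,"collar":.113}[n];print([atz(x,z).round(4) for x in r])
for n,b in [("b",(365,201)),]:
    pass
E
```

```text
near [ 0.385  -0.2719  0.1237] 0.0002
[array([ 0.3837, -0.2719,  0.146 ]), array([ 0.3834, -0.2678,  0.146 ])]
far [ 0.4931 -0.2639  0.1246] 0.0004
[array([ 0.4835, -0.2647,  0.146 ]), array([ 0.4827, -0.2606,  0.146 ])]
pin [ 0.5231 -0.2645  0.1101] 0.0003
[array([ 0.5197, -0.2647,  0.117 ]), array([ 0.519 , -0.2634,  0.117 ])]
collar [ 0.4348 -0.2665  0.0997] 0.0001
[array([ 0.4319, -0.2668,  0.113 ]), array([ 0.4316, -0.2645,  0.113 ])]
```

```bash
cat >> h.py <<'E'
C=np.array([.4355,-.2665]); PIN=np.array([.521,-.2638])
def st(m=""):
    print(m,"t%.2f"%bot.current_time_s(),"p",np.round(bot.current_eef_pos(),4),"yaw%.1f"%bot.current_tcp_rot()[2],"F",np.round(bot.current_wrist_force(),1),"M",np.round(bot.current_torque(),2),"w%.4f"%bot.current_gripper_width(),"g%.0f"%bot.current_grasp_force(),"j6 %.1f"%bot.current_joints()[5])
E
python3 - <<'E'
from h import *
bot.command_gripper(.045,60)
bot.movep([*C,.18],[180,0,-176]); st()
print(bot.line_to([*C,.123],v=.08,f_stop=8)); st("down")
bot.command_gripper(0.0,60); st("grip")
y=-176;z=.123
for d in (8,16,24):
    bot.movep([*C,z+4e-3*np.radians(d)],[180,0,y+d]); st(d)
E
```

```text
t3.52 p [ 0.4353 -0.2669  0.1795] yaw-176.0 F [ 0.1 -0.   1.1] M [ 0.01 -0.01  0.  ] w0.0451 g0 j6 -72.8
False
down t4.39 p [ 0.436  -0.2666  0.1236] yaw-176.0 F [ 0.8 -0.5  0.4] M [ 0.01 -0.02  0.03] w0.0449 g0 j6 -72.8
grip t4.78 p [ 0.4359 -0.267   0.1237] yaw-176.0 F [ 0.3 -2.6  2.6] M [-0.55  0.16 -0.11] w0.0127 g62 j6 -72.8
8 t5.03 p [ 0.4359 -0.2669  0.1242] yaw-168.2 F [-0.6 -1.6  4.4] M [-0.6   0.21  0.06] w0.0128 g62 j6 -64.9
16 t5.29 p [ 0.4358 -0.2668  0.1246] yaw-160.3 F [-1.1 -2.   6.3] M [-0.65  0.29 -0.  ] w0.0127 g62 j6 -57.1
24 t5.55 p [ 0.4357 -0.2668  0.1252] yaw-152.2 F [-1.3 -2.6  5.7] M [-0.55  0.37 -0.04] w0.0129 g62 j6 -49.0
```

```bash
python3 - <<'E'
from h import *
y=-176;z=.123
ds=list(range(40,135,16))+list(range(142,212,6))
for d in ds:
    bot.movep([*C,z+4e-3*np.radians(d)],[180,0,y+d])
    M=bot.current_torque(); F=bot.current_wrist_force()
    if d>110: st(d)
    if np.linalg.norm(F)>30 or (d>130 and abs(M[2])>.6): print("stop"); break
E
```

```text
120 t7.80 p [ 0.435  -0.2669  0.1318] yaw-56.2 F [-3.  -2.1  5.9] M [-0.93  0.77  0.06] w0.0129 g62 j6 47.0
142 t8.26 p [ 0.435  -0.2671  0.1334] yaw-34.2 F [-2.7 -3.8  6.3] M [-1.15  0.89 -0.04] w0.0130 g62 j6 69.0
148 t8.51 p [ 0.4349 -0.2671  0.1338] yaw-28.2 F [-1.7 -3.8  6.3] M [-1.24  0.92  0.02] w0.0126 g62 j6 75.0
154 t8.76 p [ 0.435  -0.2672  0.1342] yaw-22.2 F [-2.1 -4.   5.2] M [-1.32  0.9   0.06] w0.0126 g62 j6 81.0
160 t9.01 p [ 0.4349 -0.2672  0.1347] yaw-16.2 F [-2.6 -3.7  5.7] M [-1.38  0.91  0.05] w0.0130 g62 j6 87.0
166 t9.26 p [ 0.4349 -0.2673  0.1351] yaw-10.2 F [-3.  -3.9  7.4] M [-1.47  0.9  -0.01] w0.0128 g62 j6 93.0
172 t9.51 p [ 0.435  -0.2673  0.1355] yaw-4.2 F [-3.4 -4.8  4.6] M [-1.53  0.87  0.03] w0.0125 g62 j6 99.0
178 t9.76 p [ 0.435  -0.2674  0.1359] yaw1.8 F [-2.7 -4.7  5.3] M [-1.54  0.87  0.03] w0.0126 g62 j6 105.0
184 t10.01 p [ 0.4351 -0.2674  0.1362] yaw7.4 F [-2.4 -6.1  4.3] M [-1.82  0.58 -1.29] w0.0126 g67 j6 110.7
stop
```

```bash
cat >> h.py <<'E'
C=np.array([.4351,-.267]); PIN=C+.085*np.array([np.cos(np.radians(2.2)),np.sin(np.radians(2.2))])
def lid(q): 
    c,s=np.cos(q),np.sin(q); return PIN+np.array([[c,s],[-s,c]])@(C-PIN)
E
python3 - <<'E'
from h import *
y0=-1.;z=.1362-4e-3*np.radians(8)
bot.movep([*C,z],[180,0,y0]); st("backoff")
for d in list(range(6,37,6))+list(range(46,127,10)):
    bot.movep([*lid(np.radians(d)),z],[180,0,y0-d])
    st(d) 
    if np.linalg.norm(bot.current_wrist_force())>45: print("stop"); break
E
```

```text
backoff t10.28 p [ 0.4349 -0.2676  0.1358] yaw-1.0 F [-2.  -4.9  3.6] M [-1.77  0.57 -0.1 ] w0.0125 g62 j6 102.3
6 t10.53 p [ 0.435  -0.2581  0.1358] yaw-6.8 F [-1.7 -3.1  4. ] M [-1.33  0.68 -0.08] w0.0129 g62 j6 95.5
12 t10.78 p [ 0.4361 -0.2491  0.1357] yaw-12.7 F [-1.6 -2.5  6.3] M [-0.91  0.68 -0.04] w0.0130 g62 j6 88.5
18 t11.03 p [ 0.4381 -0.2404  0.1357] yaw-18.7 F [-2.6 -2.6  6.4] M [-0.83  0.68 -0.01] w0.0124 g62 j6 81.4
24 t11.28 p [ 0.441  -0.232   0.1357] yaw-24.7 F [-3.2 -1.7  6.2] M [-0.82  0.65 -0.1 ] w0.0124 g62 j6 74.4
30 t11.53 p [ 0.4448 -0.2239  0.1357] yaw-30.7 F [-2.4 -2.7  6.8] M [-0.8   0.69 -0.08] w0.0123 g62 j6 67.3
36 t11.78 p [ 0.4493 -0.2162  0.1357] yaw-36.7 F [-2.4 -1.9  5. ] M [-0.8   0.67 -0.12] w0.0129 g62 j6 60.3
46 t12.09 p [ 0.4586 -0.2047  0.1357] yaw-46.7 F [-1.4 -2.3  6.3] M [-0.73  0.61 -0.13] w0.0129 g62 j6 48.8
56 t12.40 p [ 0.4697 -0.195   0.1357] yaw-56.7 F [-1.5 -2.   6.1] M [-0.81  0.72 -0.13] w0.0127 g62 j6 37.6
66 t12.70 p [ 0.4821 -0.1873  0.1357] yaw-66.7 F [-1.8 -2.2  5.3] M [-0.78  0.76 -0.06] w0.0127 g63 j6 26.6
76 t13.00 p [ 0.4956 -0.182   0.1356] yaw-76.7 F [-3.  -1.5  6.7] M [-0.78  1.   -0.06] w0.0127 g63 j6 15.9
86 t13.29 p [ 0.5099 -0.179   0.1356] yaw-86.7 F [-2.8 -1.1  7.3] M [-0.58  1.17 -0.07] w0.0127 g63 j6 5.5
96 t13.58 p [ 0.5246 -0.1785  0.1356] yaw-96.8 F [-4.5 -1.6  7.2] M [-0.26  1.22 -0.09] w0.0126 g63 j6 -4.6
106 t13.87 p [ 0.5394 -0.1805  0.1356] yaw-106.8 F [-3.6 -0.5  7.8] M [ 0.02  1.11 -0.13] w0.0128 g63 j6 -14.4
116 t14.15 p [ 0.5537 -0.1852  0.1356] yaw-116.7 F [-3.6  0.8  7.3] M [ 0.22  1.01 -0.03] w0.0126 g63 j6 -24.0
126 t14.43 p [ 0.5668 -0.1922  0.1356] yaw-126.8 F [-2.9  1.1  7.1] M [ 0.4   0.92 -0.12] w0.0127 g63 j6 -33.4
```

```bash
python3 - <<'E'
from h import *
import pickle
bot.command_gripper(.05); st("rel")
p=bot.current_eef_pos(); bot.line_to([p[0],p[1],.24],v=.2); 
Ts=[]
for i,p in enumerate([[.473,-.03,.17],[.473,.06,.17]]):
    bot.movep(p,[180,0,-180.5]); bot.dwell(.2)
    T=pose();im=bot.get_image("wrist");Ts.append(T);cv2.imwrite(f"pics/b{i}.png",im[:,:,::-1])
    u,v=proj_wrist(np.array([.473,.021,.022]),T); u,v=int(u),int(v); print(i,u,v)
    x0,y0=u-50,v-60; c=cv2.resize(im[y0:y0+120,x0:x0+100,::-1],None,fx=4,fy=4,interpolation=cv2.INTER_CUBIC)
    print("origin",x0,y0,c.shape); cv2.imwrite(f"pics/bc{i}.png",c); st()
pickle.dump(Ts,open("Tb.pkl","wb"))
cv2.imwrite("pics/bc.png",np.hstack([cv2.imread(f"pics/bc{i}.png") for i in (0,1)]))
E
```

```text
rel t14.88 p [ 0.5672 -0.1929  0.1351] yaw-127.0 F [ 0.4 -0.8 -0.1] M [-0.02 -0.01  0.03] w0.0501 g0 j6 -33.6
0 371 181
origin 321 121 (480, 400, 3)
 t16.96 p [ 0.4733 -0.0303  0.17  ] yaw179.5 F [0.3 0.2 0.7] M [0.01 0.03 0.05] w0.0503 g0 j6 -106.6
1 279 182
origin 229 122 (480, 400, 3)
 t17.66 p [0.473  0.0591 0.17  ] yaw179.4 F [ 0.2  0.5 -0.1] M [ 0.03 -0.01  0.05] w0.0502 g0 j6 -117.3
```

View pics/bc.png

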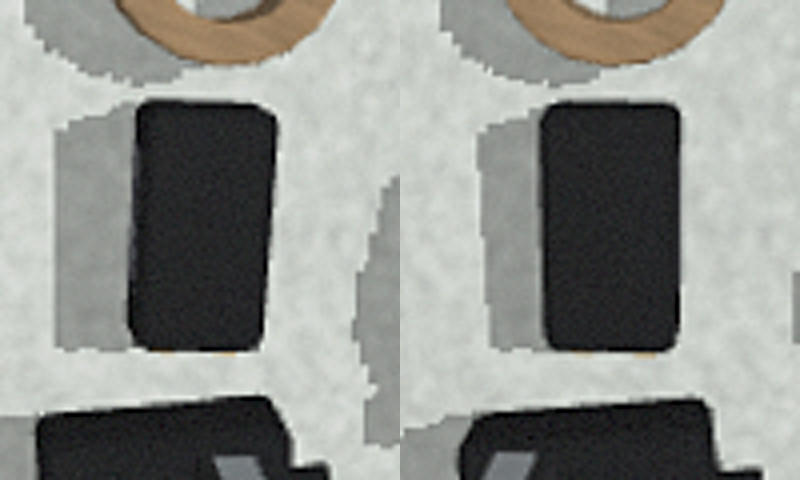

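The battery's top face corners are in both crops, with brass contacts at the bottom (+x) end. In crop 0 they are (143,102), (278,106), (262,350) and (135,349). In crop 1 they are (541,103), (681,104), (678,350) and (547,350).

```bash
python3 - <<'E'
from h import *
import pickle
T=pickle.load(open("Tb.pkl","rb"))
A=[(141,101),(278,106),(262,350),(135,349)];B=[(141,103),(281,104),(278,350),(147,350)]
P=[];Q=[]
for a,b in zip(A,B):
    r=[ray("wrist",(321+(a[0]+.5)/4-.5,121+(a[1]+.5)/4-.5),T[0]),ray("wrist",(229+(b[0]+.5)/4-.5,122+(b[1]+.5)/4-.5),T[1])]
    p,e=tri(r);print(p.round(4),e.round(4));P.append(p);Q.append([atz(x,.022) for x in r])
Q=np.array(Q);print(np.mean(P,0).round(4),Q.mean(0).round(4))
for i in (0,1): d=Q[2,i]+Q[3,i]-Q[0,i]-Q[1,i];print(np.degrees(np.arctan2(d[1],d[0])), np.linalg.norm(d)/2)
E
```

```text
[0.439  0.006  0.0151] 0.0
[0.44   0.0402 0.0146] 0.0
[0.5018 0.0382 0.0177] 0.0002
[0.5007 0.0051 0.0197] 0.0001
[0.4704 0.0224 0.0168] [[0.4694 0.0214 0.022 ]
 [0.4694 0.023  0.022 ]]
-0.7515412660487869 0.06153686535269293
-1.8364744615979274 0.06144824794590128
```

```bash
python3 - <<'E'
from h import *
b=[.471,.0222]
bot.command_gripper(.058,50)
bot.movep([*b,.09],[180,0,-181.3])
print(bot.line_to([*b,.003],v=.1,f_stop=8)); st("down")
bot.command_gripper(.0,50); st("grip")
bot.line_to([*b,.06],v=.1); bot.line_to([*b,.26],v=.25); st("up")
im=bot.get_image("wrist");cv2.imwrite("pics/hold.png",im[:,:,::-1])
E
```

```text
False
down t19.37 p [0.4716 0.0225 0.0037] yaw178.7 F [-0.7 -0.3  0.7] M [-0.03 -0.02  0.02] w0.0581 g0 j6 -113.8
grip t19.71 p [0.4716 0.0224 0.0039] yaw178.7 F [-1.1  0.3  6.4] M [ 0.16  0.28 -0.05] w0.0330 g51 j6 -113.8
up t21.38 p [0.4699 0.022  0.2582] yaw178.7 F [-0.5  0.2 -1.6] M [ 0.05 -0.01  0.  ] w0.0326 g51 j6 -113.8
```

View pics/hold.png

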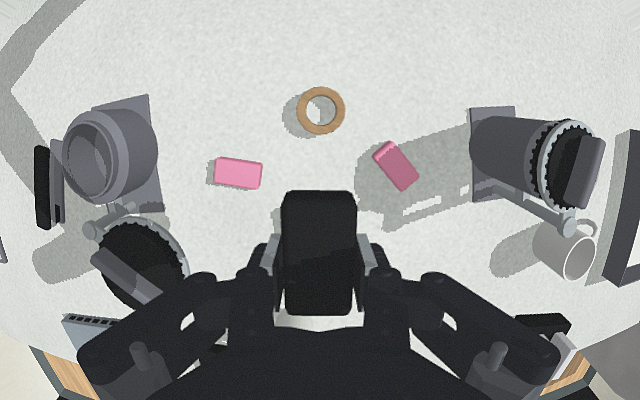

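The battery is held, and the tub mouth is clear at left (90,150). I'll place it now.

```bash
python3 - <<'E'
from h import *
bot.movep([*C,.26],[180,0,-180])
bot.line_to([*C,.14],v=.2); print(bot.line_to([*C,.036],v=.1,f_stop=8)); st("in")
bot.command_gripper(.048); bot.dwell(.2); st("rel")
bot.line_to([*C,.15],v=.15); bot.line_to([*C,.27],v=.3); st("up")
im=bot.get_image("wrist")[60:340,170:470]
cv2.imwrite("pics/in.png",im[:,:,::-1])
E
```

```text
True
in t24.16 p [ 0.4356 -0.2675  0.0482] yaw-180.0 F [ 0.8 -1.2  2.8] M [-0.13 -0.29 -0.03] w0.0326 g60 j6 -76.7
rel t24.66 p [ 0.4361 -0.2678  0.0497] yaw-179.9 F [-0.7 -0.7 10.9] M [-0.09  0.11 -0.04] w0.0480 g11 j6 -76.7
up t26.04 p [ 0.4348 -0.2667  0.2694] yaw180.0 F [-0.5  0.7 -0.5] M [ 0.04 -0.    0.02] w0.0481 g0 j6 -76.7
```

View pics/in.png

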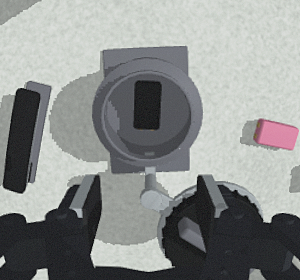

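The battery lies flat inside the tub at (147,105), and the lid is still aside at the lower right. Next I'll regrip the bar, swing the lid back and start screwing.

```bash
python3 - <<'E'
from h import *
y0=-1.;z=.1358
e=lid(np.radians(126))
bot.goto_joints(bot.ik([*e,.22],[180,0,y0-126])); st()
print(bot.line_to([*e,z],v=.12,f_stop=8)); bot.command_gripper(0,60); st("grip")
for d in list(range(116,15,-10))+[10,5,0,-1]:
    bot.movep([*lid(np.radians(d)),z],[180,0,y0-d])
    if d%3==0 or d<11: st(d)
    if np.linalg.norm(bot.current_wrist_force())>45: print("stop"); break
E
```

```text
t26.84 p [ 0.5665 -0.1932  0.2187] yaw-127.1 F [-0.7  0.2 -0. ] M [-0.01  0.05  0.01] w0.0481 g0 j6 -33.7
False
grip t28.09 p [ 0.5673 -0.1928  0.1367] yaw-127.0 F [-2.2  3.4  5.4] M [ 0.79  0.58 -0.1 ] w0.0127 g60 j6 -33.7
96 t28.94 p [ 0.5269 -0.179   0.1367] yaw-97.3 F [3.8 0.  6.1] M [ 0.2  -1.07  0.1 ] w0.0129 g60 j6 -5.3
66 t29.82 p [ 0.4834 -0.1871  0.1366] yaw-67.3 F [2.4 2.6 7.1] M [ 0.77 -0.82  0.08] w0.0126 g61 j6 25.9
36 t30.74 p [ 0.4495 -0.2164  0.1364] yaw-37.4 F [1.4 1.7 8.5] M [ 0.59 -0.32 -0.02] w0.0129 g61 j6 59.7
10 t31.62 p [ 0.4358 -0.2522  0.1364] yaw-11.4 F [0.7 1.6 9.5] M [ 0.52 -0.32  0.01] w0.0130 g61 j6 90.2
5 t31.87 p [ 0.4351 -0.2595  0.1364] yaw-6.4 F [-0.1  2.1  9.2] M [ 0.7  -0.24 -0.02] w0.0127 g61 j6 96.1
0 t32.12 p [ 0.435  -0.2668  0.1364] yaw-1.4 F [ 0.4  2.7 10.8] M [ 0.75 -0.26  0.  ] w0.0122 g61 j6 102.0
-1 t32.37 p [ 0.435  -0.2677  0.1364] yaw-0.4 F [ 0.5  4.3 10.6] M [ 1.52 -0.26 -0.02] w0.0124 g61 j6 103.1
```

```bash
python3 - <<'E'
from h import *
y0=-1.;z=.1358
bot.dwell(.3)
c=lid(np.radians(-.5))
for d in list(range(16,177,16))+list(range(182,212,4)):
    bot.movep([*c,z-4e-3*np.radians(d)],[180,0,y0-d])
    M=bot.current_torque();F=bot.current_wrist_force()
    if d%48==0 or d>175: st(d)
    if np.linalg.norm(F)>40 or (d>170 and abs(M[2])>1.): print("stop",d); st(); break
E
```

```text
48 t33.80 p [ 0.4353 -0.2674  0.133 ] yaw-49.4 F [ 1.5  2.9 10.3] M [ 0.89 -0.45 -0.08] w0.0130 g61 j6 54.0
96 t34.92 p [ 0.4356 -0.2675  0.1297] yaw-97.4 F [2.4 2.8 9.2] M [ 0.67 -0.61 -0.13] w0.0123 g61 j6 6.0
144 t36.05 p [ 0.4357 -0.2677  0.1264] yaw-145.4 F [2.4 2.1 7.3] M [ 0.3  -0.61 -0.12] w0.0127 g61 j6 -42.0
176 t36.80 p [ 0.4356 -0.2679  0.1242] yaw-177.4 F [1.  0.9 9.1] M [ 0.06 -0.58 -0.09] w0.0127 g61 j6 -74.0
182 t37.05 p [ 0.4356 -0.2679  0.1237] yaw176.6 F [ 1.6 -0.3  7.6] M [ 0.04 -0.58 -0.09] w0.0127 g61 j6 -80.0
186 t37.30 p [ 0.4356 -0.268   0.1235] yaw172.6 F [1.7 0.2 7.6] M [-0.06 -0.53 -0.09] w0.0125 g61 j6 -84.0
190 t37.55 p [ 0.4356 -0.268   0.1232] yaw168.6 F [1.7 0.1 8.9] M [-0.04 -0.52 -0.1 ] w0.0125 g61 j6 -88.0
194 t37.80 p [ 0.4355 -0.268   0.1229] yaw164.6 F [1.2 0.9 8.1] M [-0.06 -0.47 -0.1 ] w0.0125 g61 j6 -92.0
198 t38.05 p [ 0.4355 -0.268   0.1227] yaw160.6 F [1.5 0.2 8.7] M [-0.09 -0.56 -0.1 ] w0.0128 g61 j6 -96.0
202 t38.30 p [ 0.4355 -0.268   0.1223] yaw156.6 F [2.  0.  8.7] M [-0.08 -0.51 -0.13] w0.0125 g61 j6 -100.0
206 t38.55 p [ 0.4354 -0.2674  0.1222] yaw152.8 F [2.1 2.8 9.7] M [ 0.98 -0.38  0.76] w0.0130 g62 j6 -103.8
210 t38.80 p [ 0.4354 -0.266   0.122 ] yaw149.0 F [ 0.8  9.6 14.1] M [ 3.08 -0.42  1.32] w0.0128 g68 j6 -107.7
stop 210
 t38.80 p [ 0.4354 -0.266   0.122 ] yaw149.0 F [ 0.8  9.6 14.1] M [ 3.08 -0.42  1.32] w0.0128 g68 j6 -107.7
```

The home stop was felt at the expected angle of about 205°. I'll release, retreat and check.

```bash
python3 - <<'E'
from h import *
p=bot.current_eef_pos()
bot.movep([p[0],C[1],p[2]],[180,0,151])
bot.command_gripper(.05); bot.line_to([p[0],C[1],.27],v=.15); bot.dwell(.3); st("up")
w=bot.get_image("wrist")[60:340,170:470]
bot.movep([.30,-.45,.28],[180,0,151]); bot.dwell(.3); st()
t=cv2.resize(bot.get_image("top")[200:290,350:460],None,fx=3,fy=3,interpolation=cv2.INTER_CUBIC)[:270]
w=w[:270]; cv2.imwrite("pics/end.png",np.hstack([w,t])[:,:,::-1])
E
```

```text
up t40.92 p [ 0.4352 -0.267   0.2695] yaw151.0 F [-0.1  0.2 -1.1] M [0.01 0.02 0.04] w0.0497 g0 j6 -105.7
 t42.18 p [ 0.3008 -0.4494  0.2801] yaw151.1 F [ 0.4 -0.9  0.4] M [-0.02 -0.03  0.01] w0.0502 g0 j6 -79.9
```

View pics/end.png

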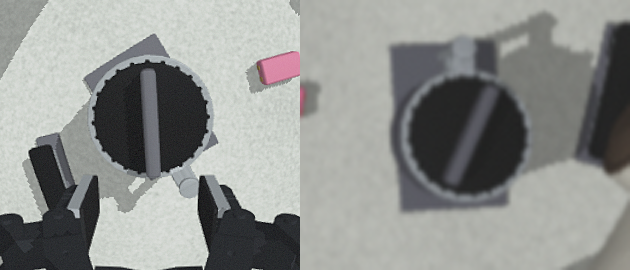

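The lid sits over the mouth, with its hinge arm on the pin. The bar is at the angle that matches the home stop.

```bash
python3 -c "
from rig import bot
print(bot.hand_in())"
```

```text
the job is handed in; nothing more can be done
None
```

I handed the job in at about 42 s of the 72 s limit: the battery pack is inside the low canister, the lid is back over the mouth and the cap is screwed to its stop. The tall canister was not touched and no contact with the other things was felt, though I did not recheck their positions at the end and no verdict came back.

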